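# Sweep the offcuts off the carving board into the scrap tray

## Task

Clear the carving board: with your fingertips, push the three wooden offcuts (the stick, the stepped block and the round branch slice) along the board and over its edge, so that all three drop into the open scrap tray beside it. Only push them, do not pick them up, and leave the hand stamp, the little jar and everything else on the bench standing where they are.

Things in the scene. Friction and masses are not known exactly. Their poses are not given: they have to be found in the camera images.
- board: Fixed dark wooden carving board, 260 (x) x 300 (y) x 48 mm high. Origin: centre of its underside, on the bench; z up; yaw within 0.15. The tray stands at its +y or -y end (varies), the closed case at the other. Two offcuts lie in the lane near the robot (board x -90 to -65 mm), one in the far lane (65 to 90 mm); the stamp and jar stand between the lanes (x about 0).
- tray: Fixed open-topped bare steel scrap tray on the bench at one end of the board, 260 (x) x 140 (y) x 44 mm high, walls 6 mm, 2 mm gap to the board; axes parallel to the board's, z up. Its rim is 4 mm below the board's top. Origin: centre of its underside, 222 mm from the board's centre along the board's +y or -y.
- case: Fixed closed flat wooden tool case, same outer size as the tray (260 x 140 x 44 mm), on the board's other end. Origin: centre of its underside. Offcuts do not belong on it.
- stick_mid (a point): Middle of the stick offcut: plain light wood bar 56 (x) x 22 (y) x 18 mm high, lying flat; point 9 mm above its underside. Loose, about 16 g, slides easily. Its pose turns to any yaw at the start.
- step_mid (a point): Middle of the stepped offcut: light wood, 40 (x) x 34 (y) mm, 11 mm thick, with a raised half along -y (40 x 17 mm) that makes it 20 mm there; point 9 mm above its underside. Loose, about 16 g, slides easily. Its pose turns to any yaw at the start.
- slice_mid (a point): Middle of the round offcut: slice of a branch, light wood with dark bark rim, 42 mm diameter, 16 mm thick, lying flat; point 8 mm above its underside. Loose, about 16 g, slides easily. Its pose turns to any yaw at the start.
- stick: The stick offcut as a whole; origin at the centre of its underside.
- step: The stepped offcut as a whole; origin at the centre of its underside.
- slice: The round offcut as a whole; origin at the centre of its underside.
- stamp: Turned wooden hand stamp standing upright on the board between the lanes: foot 30 mm diameter, narrow waist, knob 24 mm, 60 mm high. Loose; leave it. Origin: centre of its underside.
- jar: Small amber glass jar with steel cap standing on the board between the lanes, 32 mm diameter, 45 mm high. Loose; leave it. Origin: centre of its underside.
- glue: White glue bottle standing on the bench left of the work, 60 mm diameter, 170 mm high. Leave it. Origin: centre of its underside.
- mallet: Wooden mallet standing on its head on the bench right of the work, head up to 72 mm diameter, 100 mm high, handle upward to 209 mm. Leave it. Origin: centre of its underside.
- gouge: Hand tool with round handle and thin steel shank lying on the bench to the right of the work. Leave it. Origin: under its middle.
- spatula: Spatula lying on the bench to the left of the work. Leave it. Origin: under its middle.

How it is judged (in metres and radians):
At the end, for the whole second after the job is handed in: The middles of all three offcuts are inside the tray's walls and below its rim (44 mm above the bench), at rest (under 20 mm/s); the stamp, jar, glue bottle, mallet, gouge and spatula are within 15 mm of where they started, and the standing ones are upright (within 0.2 rad) (x of stick_mid in the frame of tray between -0.125 and 0.125 m and y of stick_mid in the frame of tray between -0.065 and 0.065 m and height (world z) of each of stick_mid, step_mid, slice_mid below 0.044 m and linear speed of each of stick, step, slice below 0.02 m/s and x of step_mid in the frame of tray between -0.125 and 0.125 m and y of step_mid in the frame of tray between -0.065 and 0.065 m and x of slice_mid in the frame of tray between -0.125 and 0.125 m and y of slice_mid in the frame of tray between -0.065 and 0.065 m and distance of each of stamp, jar, glue, mallet, gouge, spatula from where it was at the start of the episode below 0.015 m and angle between each of stamp, jar, glue, mallet's own z axis and vertical below 0.2 rad); the robot touches nothing.
It fails at once if an offcut is lifted more than about 1.5 cm instead of being pushed (height (world z) of any of stick_mid, step_mid, slice_mid above 0.072 m).
It fails at once if the stamp, jar, glue bottle, mallet, gouge or spatula is moved over 15 mm (distance of any of stamp, jar, glue, mallet, gouge, spatula from where it was at the start of the episode above 0.015 m).
It fails at once if the stamp, jar, glue bottle or mallet is tipped (angle between any of stamp, jar, glue, mallet's own z axis and vertical above 0.4 rad).
It also fails if it takes over 58 s, if anything falls off the work surface, if the arm or the gripper's body presses on something with over 40 N, if the wrist force passes 120 N, or if a joint passes its speed limit or range.

## Robot

A 6-joint arm with a two-finger parallel gripper is mounted at the origin on the work surface. World frame = base frame: x ahead of the robot, y to its left, z up, the work surface at z = 0. Lengths are in mm, angles in rad, forces in N, time in s.
With the tool pointing down it reaches from about 375 to 925 mm from the base axis. Payload 5.7 kg.
Tool frame: the origin (TCP) lies on the centre line of the jaws, within the pads' length; the fingertips stand 11 mm ahead of it and the grasp point (between the pads) lies 8 mm behind it (manip.finger_overhang is the distance from the TCP to the fingertips, in mm); z points along the fingers, x is the direction in which the jaws open and shut, and the axes are right-handed (so a half turn about z gives the same grasp; the last joint's range is limited). The gripper opens to 88 mm and grips with 3 to 60 N. Pads are 20 mm wide; open, the fingers measure 115 mm over their backs; the gripper's body (75 mm by 178 mm) begins 61 mm behind the grasp point.
Start: joints at [1.219, 0.359, 1.51, -0, 1.272, -0.115], TCP at [140.751, 583.226, 233.623] pointing down, gripper open.
Joint ranges: [-2.97, 2.97], [-1.01, 2.36], [0.21, 2.38], [-0.96, 4.11], [0.2, 2.71], [-2.98, 2.98]. Speed limits (rad/s): [2.39, 2.39, 3.14, 3.14, 3.14, 3.14].

## Interface

Orientations are given as a rotation vector (axis times angle).
In Python, from station import manip gives the robot as it stands.
- The arm moves only by the tool drive_tool, never from a script. Its argument "increments" is a list of rows, each a list of 7 numbers: the closure in counts, from 0 (fully open) to 255 (shut), then the shift along the world's x, y, z in units of 30 mm (1.0 is 30 mm), then the turn, a rotation vector about the world's x, y, z in units of 6 degrees (1.0 is 6 degrees). A call has 1 to 20 rows; each row is the pose to reach, as a shift and turn from the pose commanded when the call began; what a row does not reach only later rows make up. A row lasts 1/10 s, in which the tool goes at most 50 mm and 8.59 degrees, less where a joint would pass 70% of its speed; a pose out of reach is approached as far as the arm can. A call with a gripper value outside its range is refused whole. The fingers move at their own pace and stop on an object; the grip force is fixed at half the most. Time passes only in rows, so rows that repeat a pose let the fingers close. It gives the time, the measured TCP pose, the force and the opening at its end, in the units of the state.
- manip.observe(): the state, without advancing time (a new reading comes with each control period).
- manip.capture(name): name is "scene" or "top"; returns a dict with "pixels" (400x640x3 uint8, red, green, blue), "K" (3x3 intrinsics, pixels), "dist_coeffs" ([k1, k2, p1, p2, k3] as OpenCV has them; the pictures are not rectified), "eye" and "orientation" of the camera in the world. Camera axes: x right, y up, looking along -z (the intrinsics and any distortion apply to the point x, -y, -z); pixel columns grow to the right and rows downward; lengths in mm; the calibration is good to about 2 mm. A picture is of the moment at which its call begins. There is no depth.
- manip.hand_in(): hands the job in, once; it reports no verdict.
The state is a dict: "t": time; "q": joint angles; "joint_velocities": joint speeds; "joint_efforts": joint torques, N m; "position": TCP position; "eef_rot": TCP orientation; "contact_force": force on the tool from outside, world axes, zero at the start; "moment": the same for the moment, N m; "grip_width": opening from 0.0 (shut) to 1.0 (fully open).
Only numpy, scipy, OpenCV 4.12 (cv2) and the standard library are available. Lean on these libraries where they do the work, as an engineer would, in place of code of your own. Each camera call takes 0.05 s, during which the arm holds its last target.

## Working session

There is one attempt and no reset: what is moved stays moved. The work goes in short steps, Python scripts to look and compute and a tool call to move; the robot and the scene stay as the last step left them, time stands still between calls to the robot, and variables do not carry over. Pictures are saved under pics/ and viewed, and the job is handed in when it is done.

Besides the shell and the picture viewer there is one more tool, called after "Request:" by a JSON object that holds its "fn" and its "kwargs". drive_tool: Moves the arm, as the interface text tells. Its arguments: {"type":"object","properties":{"increments":{"type":"array"}},"required":["increments"]}

```bash
ls; mkdir -p pics
python3 - <<'E'
from station import manip
import cv2, numpy as np, pickle
s=manip.observe(); print(s)
for n in ("scene","top"):
    c=manip.capture(n); cv2.imwrite(f"pics/{n}0.png",c["pixels"][:,:,::-1]); pickle.dump(c,open(f"{n}0.pkl","wb"))
    print(n,c["K"],c["dist_coeffs"],c["eye"],c["orientation"])
E
```

```text
pics
{'t': 0.0, 'q': array([ 1.21891597e+00,  3.59493950e-01,  1.51143341e+00, -2.32383033e-05,
        1.27246280e+00, -1.15123136e-01]), 'joint_velocities': array([-0.00100446,  0.00234646, -0.00139043, -0.00105467, -0.00034159,
        0.00119469]), 'joint_efforts': array([-1.81155214e-03, -5.15383315e+01, -2.70721614e+01,  6.72102137e-02,
        3.53344472e-02, -1.87181267e-04]), 'position': array([140.53021446, 582.62957327, 232.81576826]), 'eef_rot': array([ 2.46748929e+00,  1.94295032e+00, -2.38528641e-03]), 'contact_force': array([ 1.24442645,  0.15065742, -0.17507116]), 'moment': array([ 0.02249715, -0.04738654,  0.00383515]), 'grip_width': 1.0008265762123356}
scene [[372.5303398    0.         318.027318  ]
 [  0.         372.5303398  195.51416151]
 [  0.           0.           1.        ]] [-0.00040432  0.          0.          0.          0.        ] [826.35543001 578.1094198  974.77923904] [0.17955331 0.7980176  2.55659115]
top [[424.60462535   0.         316.89267605]
 [  0.         424.60462535 196.1579631 ]
 [  0.           0.           1.        ]] [-0.01993799  0.          0.          0.          0.        ] [ 242.34274995   -3.08415519 1323.99641723] [ 0.16457897 -0.16801824 -1.53013305]
```

View pics/scene0.png

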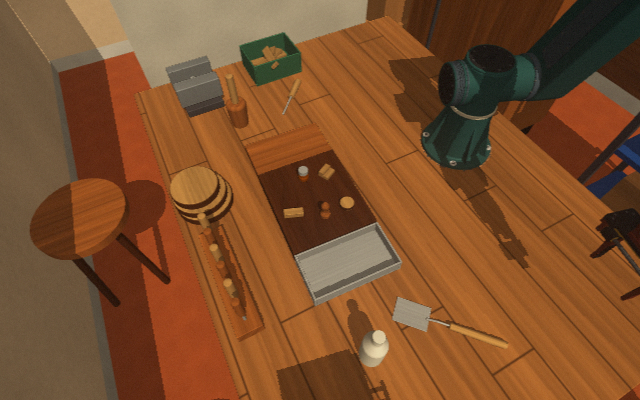

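View pics/top0.png

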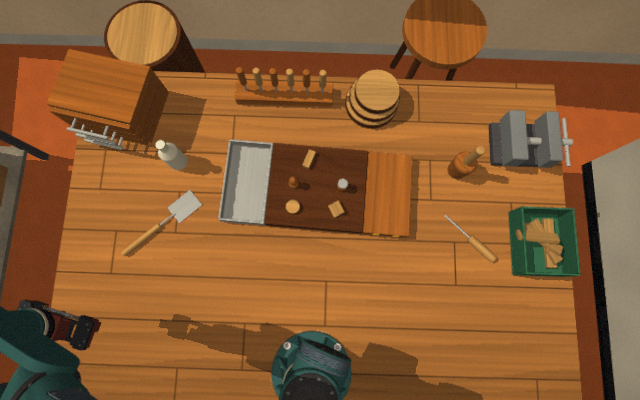

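The tray is at the +y end of the board (top: px 245,182) and the case at −y (388,193). The stick is at about (309,158) in the far lane. The slice (292,207) and step (336,209) are in the near lane. The stamp is at (293,184) and the jar at (343,184). I'll zoom in for exact positions.

Run:
```python
import cv2
a=cv2.imread("pics/top0.png")[130:245,210:420]; cv2.imwrite("pics/top0z.png",cv2.resize(a,None,fx=3.8,fy=3.8,interpolation=cv2.INTER_CUBIC))
a=cv2.imread("pics/scene0.png")[115:305,235:410]; cv2.imwrite("pics/scene0z.png",cv2.resize(a,None,fx=3.1,fy=3.1,interpolation=cv2.INTER_CUBIC))
```

```text
(no output)
```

View pics/top0z.png

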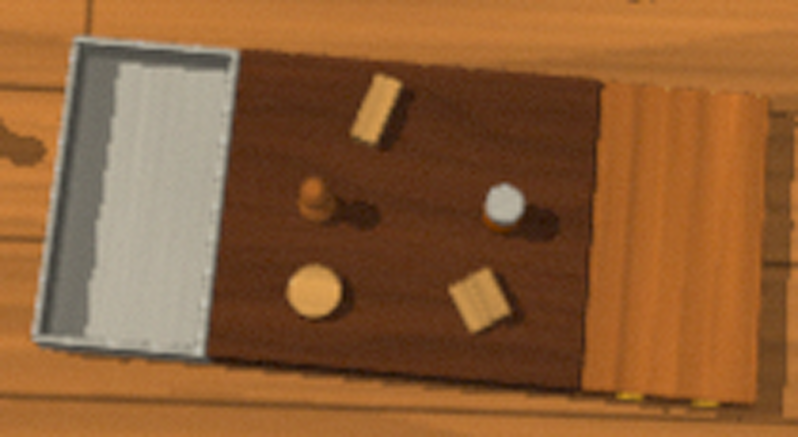

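View pics/scene0z.png

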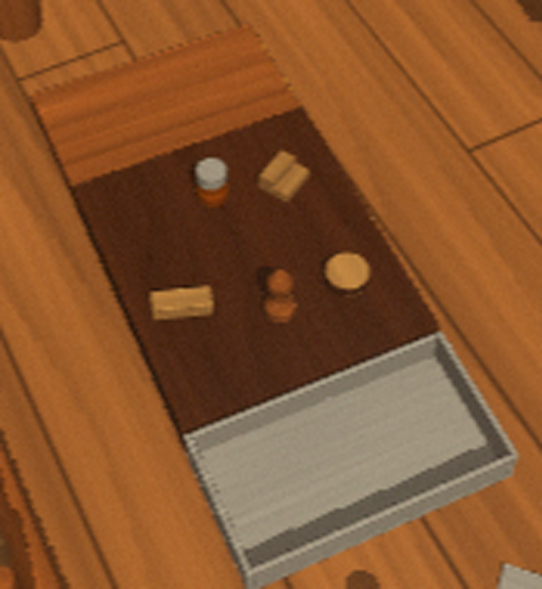

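```bash
cat > h.py <<'E'
import cv2, numpy as np, pickle
from scipy.spatial.transform import Rotation as R
def ray(c,px):
    d=np.array(c["dist_coeffs"],float)
    n=cv2.undistortPoints(np.array(px,float).reshape(-1,1,2),np.array(c["K"]),d).reshape(-1,2)
    v=np.c_[n[:,0],-n[:,1],-np.ones(len(n))]
    return R.from_rotvec(c["orientation"]).apply(v)
def plane(c,px,z):
    v=ray(c,px); e=np.array(c["eye"]); return e+v*((z-e[2])/v[:,2])[:,None]
def tri(c1,p1,c2,p2):
    out=[]
    for a,b in zip(ray(c1,p1),ray(c2,p2)):
        A=np.c_[a,-b]; e1,e2=np.array(c1["eye"]),np.array(c2["eye"])
        t=np.linalg.lstsq(A,e2-e1,rcond=None)[0]
        x,y=e1+a*t[0],e2+b*t[1]; out.append(np.r_[(x+y)/2,np.linalg.norm(x-y)])
    return np.array(out)
def proj(c,P):
    q=R.from_rotvec(c["orientation"]).inv().apply(np.atleast_2d(P)-np.array(c["eye"]))
    q=q*[1,-1,-1]
    return cv2.projectPoints(q,np.zeros(3),np.zeros(3),np.array(c["K"]),np.array(c["dist_coeffs"],float))[0].reshape(-1,2)
E
python3 - <<'E'
from h import *
T=pickle.load(open("top0.pkl","rb"));S=pickle.load(open("scene0.pkl","rb"))
f=lambda P,o,s:(np.array(P,float)+.5)/s-.5+o
t=f([(238,50),(598,82),(583,388),(208,357),(376,110),(481,299),(315,291),(314,186),(505,205)],(210,130),3.8)
s=f([(185,435),(74,186),(303,108),(437,335),(182,302),(284,176),(348,271),(280,282),(211,173)],(235,115),3.1)
np.set_printoptions(precision=1,suppress=True)
n="FarTray FarCase NearCase NearTray stick step slice stamptop jartop".split()
for a,b,c,d in zip(n,tri(T,t,S,s),plane(T,t,48),plane(S,s,48)): print(a,b,c,d)
E
```

```text
FarTray [688.7 146.9  38.1   0.7] [685.5 145.6  48. ] [689.9 151.7  48. ]
FarCase [ 670.7 -155.    42.2    0.9] [ 668.4 -154.1   48. ] [ 672.  -150.8   48. ]
NearCase [ 412.9 -144.3   37.5    3.8] [ 413.  -144.4   48. ] [ 416.3 -134.7   48. ]
NearTray [430.6 158.   25.6   0.5] [427.5 155.   48. ] [439.7 168.1  48. ]
stick [635.3  29.   54.    0.9] [637.6  28.9  48. ] [633.8  25.8  48. ]
step [480.1 -60.4  53.2   2.6] [482.1 -61.5  48. ] [477.3 -63.   48. ]
slice [481.5  72.4  57.1   2.1] [484.   72.2  48. ] [477.3  68.1  48. ]
stamptop [557.3  75.2  96.3   3.6] [571.1  77.   48. ] [541.1  48.9  48. ]
jartop [552.  -76.9  81.4   0.7] [560.6 -79.2  48. ] [ 541.5 -101.1   48. ]
```

Run:
```python
from h import *
T=pickle.load(open("top0.pkl","rb"));S=pickle.load(open("scene0.pkl","rb"))
f=lambda P,o,s:(np.array(P,float)+.5)/s-.5+o
np.set_printoptions(precision=1,suppress=True)
t=f([(376,110),(481,299),(315,291)],(210,130),3.8);s=f([(182,302),(284,176),(348,271)],(235,115),3.1)
for a,z in zip(range(3),(66,64,64)): print(plane(T,t[a:a+1],z),plane(S,s[a:a+1],z))
c0=np.array([549.5,0.5])
for o,(x,y),z in zip("slice step stick".split(),[(481,71),(480,-61),(635,28)],[64,64,66]):
    d=np.array([x,y])-c0;a=-.048;print(o,d@[np.cos(a),np.sin(a)],d@[-np.sin(a),np.cos(a)])
# board outline check
a=-.048;ex=np.array([np.cos(a),np.sin(a)]);ey=np.array([-ex[1],ex[0]])
P=[np.r_[c0+i*130*ex+j*150*ey,48] for i,j in [(1,1),(1,-1),(-1,-1),(-1,1)]]
for c,o,k,n in((T,(210,130),3.8,"top0z"),(S,(235,115),3.1,"scene0z")):
    im=cv2.imread(f"pics/{n}.png");q=((proj(c,P)-o+.5)*k-.5).astype(int);cv2.polylines(im,[q],True,(0,255,0),1);cv2.imwrite(f"pics/{n}b.png",im)
    print(q.tolist())
print("glue",tri(T,[(162,147)],S,[(378,338)]), plane(T,[(178,163)],0))
```

```text
[[632.   28.5  66. ]] [[637.5  36.5  66. ]]
[[479.1 -60.8  64. ]] [[483.3 -51.9  64. ]]
[[481.   71.3  64. ]] [[483.3  76.9  64. ]]
slice -71.80380384362957 67.13206203883185
step -66.46908480852758 -64.76388472533722
stick 84.08202973139029 31.570750327630748
[[239, 48], [599, 77], [581, 388], [206, 357]]
[[184, 426], [72, 182], [302, 101], [442, 320]]
glue [[628.1 454.9 144.7   0.4]] [[622.7 453.2   0. ]]
```

View pics/top0zb.png

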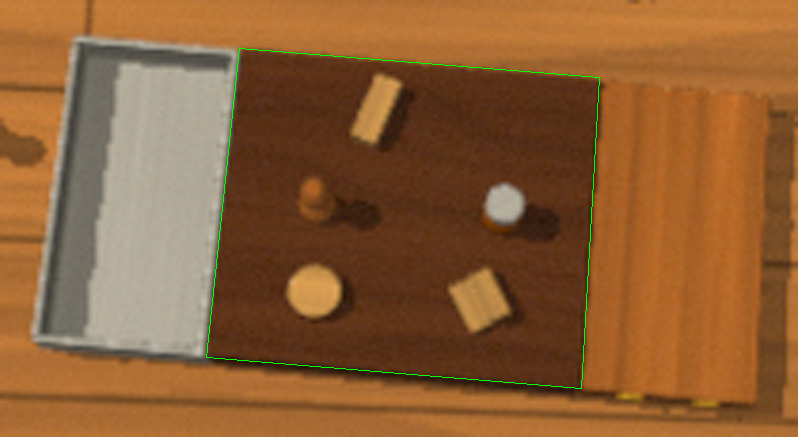

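The board model fits (centre about (549.5, 0.5), yaw −0.048). I'll start with the slice: go above a point behind it, with the jaws partly closed and their opening axis across the lane.

Request:
{"fn": "drive_tool", "kwargs": {"increments": [[185,11.3,-18.5,-2.8,0,0,-13.2],[185,11.3,-18.5,-2.8,0,0,-13.2],[185,11.3,-18.5,-2.8,0,0,-13.2],[185,11.3,-18.5,-2.8,0,0,-13.2],[185,11.3,-18.5,-2.8,0,0,-13.2],[185,11.3,-18.5,-2.8,0,0,-13.2],[185,11.3,-18.5,-2.8,0,0,-13.2],[185,11.3,-18.5,-2.8,0,0,-13.2],[185,11.3,-18.5,-2.8,0,0,-13.2],[185,11.3,-18.5,-2.8,0,0,-13.2],[185,11.3,-18.5,-2.8,0,0,-13.2],[185,11.3,-18.5,-2.8,0,0,-13.2],[185,11.3,-18.5,-2.8,0,0,-13.2],[185,11.3,-18.5,-2.8,0,0,-13.2],[185,11.3,-18.5,-2.8,0,0,-13.2],[185,11.3,-18.5,-2.8,0,0,-13.2],[185,11.3,-18.5,-2.8,0,0,-13.2]]}}

```text
t: 1.8
position: [478.6, 29.6, 149.6]
eef_rot: [-3.14, 0.073, 0.002]
contact_force: [0.9, -0.5, 0.3]
grip_width: 0.271
```

Run:
```python
from station import manip
from h import *
s=manip.observe(); print(s['position'],s['eef_rot'],s['grip_width'],s['contact_force'],s['q'])
x=R.from_rotvec(s['eef_rot']).as_matrix(); print(x.round(3))
c=manip.capture("scene");a=c["pixels"][90:310,200:420,::-1];cv2.imwrite("pics/s1.png",cv2.resize(a,None,fx=2.6,fy=2.6,interpolation=cv2.INTER_CUBIC))
```

```text
[478.55213748  29.56472715 149.59932094] [-3.14035704e+00  7.33167357e-02  1.75080706e-03] 0.27092672857871114 [ 0.85755345 -0.47160157  0.33870778] [-8.27440532e-02  2.89587069e-01  1.86366138e+00  3.73979436e-04
  9.89479524e-01 -3.62648245e-02]
[[ 0.999 -0.047 -0.001]
 [-0.047 -0.999  0.   ]
 [-0.001 -0.    -1.   ]]
```

View pics/s1.png

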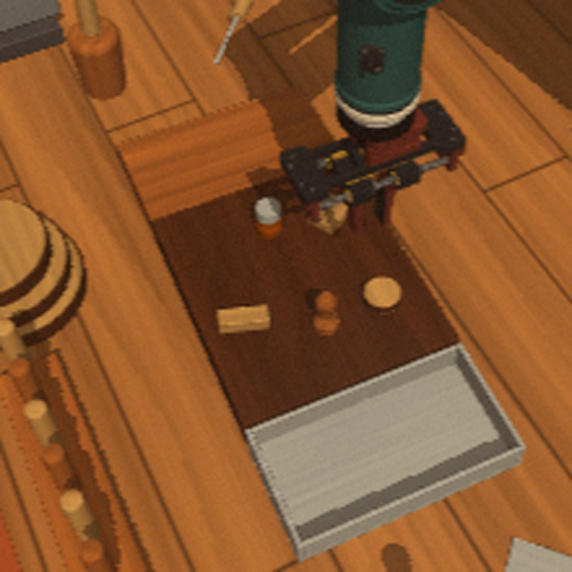

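The jaws hang above the lane, behind the slice (382,293) and clear of the stamp (325,310) and the jar (268,215). I'll descend now.

Request:
{"fn": "drive_tool", "kwargs": {"increments": [[185,0,0,-1,0,0,0],[185,0,0,-2,0,0,0],[185,0,0,-2.6,0,0,0],[185,0,0,-2.9,0,0,0],[185,0,0,-2.9,0,0,0]]}}

```text
t: 2.35
position: [478.7, 29.1, 62.0]
eef_rot: [-3.141, 0.074, 0.003]
contact_force: [0.4, 0.9, -0.2]
grip_width: 0.276
```

```bash
cat > look.py <<'E'
import sys
from station import manip
from h import *
s=manip.observe(); print(s['t'],s['position'].round(1),s['contact_force'].round(1))
for n,(v0,v1,u0,u1) in (("scene",(110,305,230,410)),("top",(120,250,205,425))):
    c=manip.capture(n);a=c["pixels"][v0:v1,u0:u1,::-1];pickle.dump(c,open(f"{n}_{sys.argv[1]}.pkl","wb"))
    k=3 if n=="scene" else 3.5
    cv2.imwrite(f"pics/{n}_{sys.argv[1]}.png",cv2.resize(a,None,fx=k,fy=k,interpolation=cv2.INTER_CUBIC))
E
python3 look.py 2
```

```text
2.35 [478.7  29.1  62. ] [ 0.4  0.9 -0.2]
```

View pics/scene_2.png

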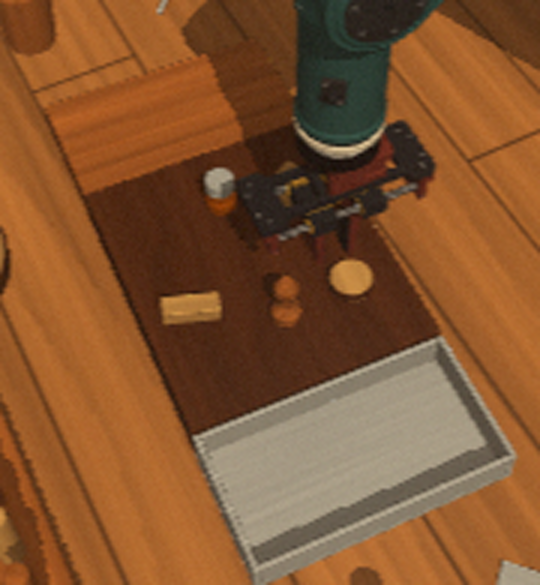

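View pics/top_2.png

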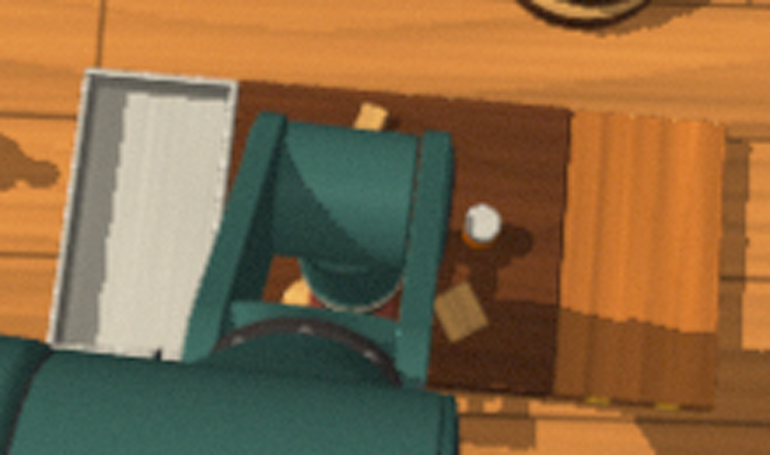

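The pads are down behind the slice (350,277). No contact force yet. I'll push along the board's +y at about 100 mm/s.

Request:
{"fn": "drive_tool", "kwargs": {"increments": [[185,0.02,0.32,0,0,0,0],[185,0.03,0.64,0,0,0,0],[185,0.05,0.96,0,0,0,0],[185,0.06,1.28,0,0,0,0],[185,0.08,1.6,0,0,0,0],[185,0.09,1.92,0,0,0,0],[185,0.11,2.24,0,0,0,0],[185,0.12,2.56,0,0,0,0],[185,0.14,2.88,0,0,0,0],[185,0.15,3.2,0,0,0,0],[185,0.17,3.52,0,0,0,0],[185,0.18,3.84,0,0,0,0],[185,0.2,4.16,0,0,0,0],[185,0.22,4.5,0,0,0,0],[185,0.22,4.5,0,0,0,0]]}}

```text
t: 3.95
position: [486.6, 164.5, 62.7]
eef_rot: [-3.14, 0.074, -0.001]
contact_force: [-0.1, -0.9, 0.5]
grip_width: 0.273
```

```bash
python3 look.py 3
```

```text
3.95 [486.6 164.5  62.7] [-0.1 -0.9  0.5]
```

View pics/scene_3.png

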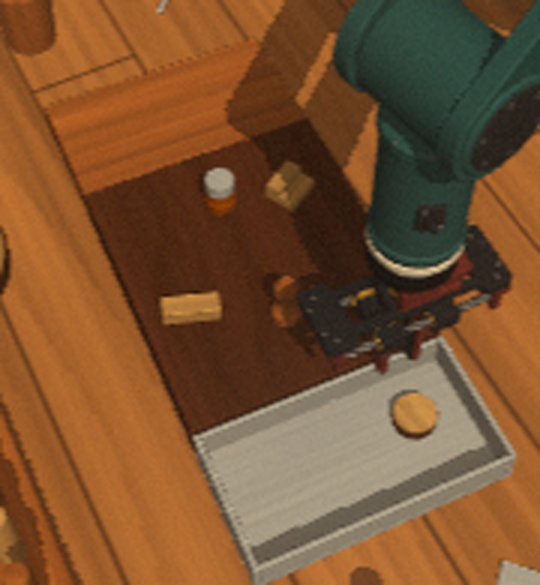

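The slice lies in the tray at (414,413), and the stamp, jar and others haven't moved. Next I'll raise the arm and go behind the step.

Request:
{"fn": "drive_tool", "kwargs": {"increments": [[185,0,0,1.5,0,0,0],[185,0,0,3,0,0,0],[185,0,-1.5,3,0,0,0],[185,-0.1,-3,3,0,0,0],[185,-0.2,-4.5,3,0,0,0],[185,-0.2,-6,3,0,0,0],[185,-0.3,-7.5,3,0,0,0],[185,-0.3,-9,3,0,0,0],[185,-0.3,-9,3,0,0,0],[185,-0.3,-9,3,0,0,0],[185,-0.3,-9,2,0,0,0],[185,-0.3,-9,1,0,0,0],[185,-0.3,-9,0.3,0,0,0],[185,-0.3,-9,0,0,0,0],[185,-0.3,-9,0,0,0,0]]}}

```text
t: 5.55
position: [476.3, -105.2, 61.7]
eef_rot: [-3.14, 0.074, 0.004]
contact_force: [1.3, 0.1, 0.5]
grip_width: 0.276
```

```bash
python3 look.py 4
```

```text
5.55 [ 476.3 -105.2   61.7] [1.3 0.1 0.5]
```

View pics/scene_4.png

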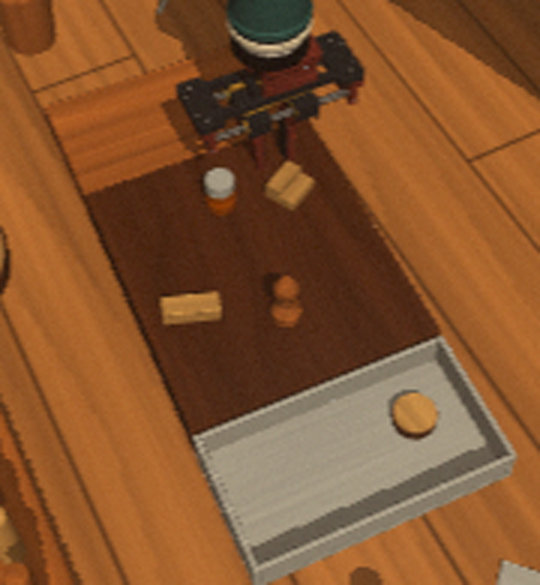

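The pads stand behind the step (289,186), clear of the jar (220,190). I'll push halfway and check that it follows straight.

Request:
{"fn": "drive_tool", "kwargs": {"increments": [[185,0.02,0.3,0,0,0,0],[185,0.03,0.6,0,0,0,0],[185,0.04,0.9,0,0,0,0],[185,0.06,1.2,0,0,0,0],[185,0.07,1.5,0,0,0,0],[185,0.09,1.8,0,0,0,0],[185,0.1,2.1,0,0,0,0],[185,0.12,2.4,0,0,0,0],[185,0.13,2.7,0,0,0,0],[185,0.15,3,0,0,0,0],[185,0.16,3.3,0,0,0,0],[185,0.18,3.6,0,0,0,0],[185,0.19,3.9,0,0,0,0]]}}

```text
t: 6.95
position: [483.1, 11.0, 62.6]
eef_rot: [-3.141, 0.076, 0.0]
contact_force: [-0.3, -0.3, 0.1]
grip_width: 0.273
```

```bash
python3 look.py 5
```

```text
6.95 [483.1  11.   62.6] [-0.3 -0.3  0.1]
```

View pics/scene_5.png

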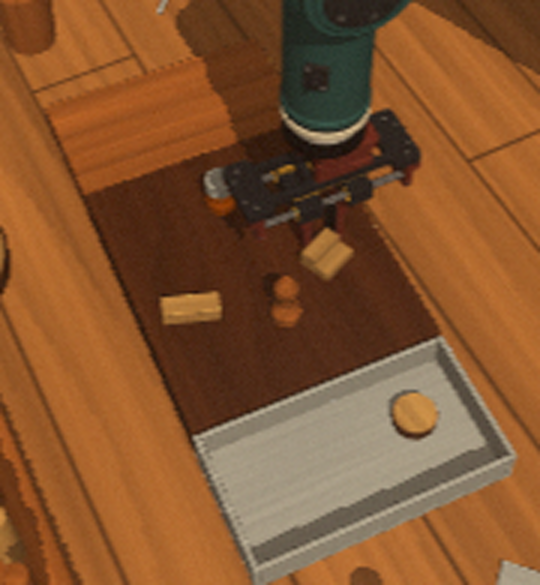

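Run:
```python
from h import *
S=pickle.load(open("scene_5.pkl","rb"))
f=lambda P:(np.array(P,float)+.5)/3-.5+(230,110)
S0=pickle.load(open("scene_4.pkl","rb"))
c0=np.array([549.5,0.5]);a=-.048
for P,z in (([(289,186),(327,255),(302,252),(354,253)],64),([(287,318),(275,318)],55)):
  for q in plane(S,f(P),z)[:,:2]-c0-[3,7]: print(q@[np.cos(a),np.sin(a)],q@[-np.sin(a),np.cos(a)])
```

```text
-65.07950079136675 -62.19125156979552
-62.208945976744275 32.172535264474554
-41.33619401782503 18.475319113511485
-87.52479569513524 41.28807604476649
2.362272615917073 76.61490305266989
12.843585538736512 71.7513382792307
```

The step stays in its lane, with about 25 mm to the stamp. A corner of it sits between the pads, so I'll push a little further past the edge.

Request:
{"fn": "drive_tool", "kwargs": {"increments": [[185,0.02,0.3,0,0,0,0],[185,0.03,0.6,0,0,0,0],[185,0.04,0.9,0,0,0,0],[185,0.06,1.2,0,0,0,0],[185,0.07,1.5,0,0,0,0],[185,0.09,1.8,0,0,0,0],[185,0.1,2.1,0,0,0,0],[185,0.12,2.4,0,0,0,0],[185,0.13,2.7,0,0,0,0],[185,0.15,3,0,0,0,0],[185,0.16,3.3,0,0,0,0],[185,0.18,3.6,0,0,0,0],[185,0.19,3.9,0,0,0,0],[185,0.2,4.2,0,0,0,0],[185,0.22,4.5,0,0,0,0],[185,0.23,4.8,0,0,0,0],[185,0.24,5.1,0,0,0,0],[185,0.26,5.5,0,0,0,0],[185,0.26,5.5,0,0,0,0]]}}

```text
t: 8.95
position: [491.1, 176.7, 62.7]
eef_rot: [-3.14, 0.074, -0.001]
contact_force: [-0.4, -0.3, -0.6]
grip_width: 0.274
```

```bash
python3 look.py 6
```

```text
8.95 [491.1 176.7  62.7] [-0.4 -0.3 -0.6]
```

View pics/scene_6.png

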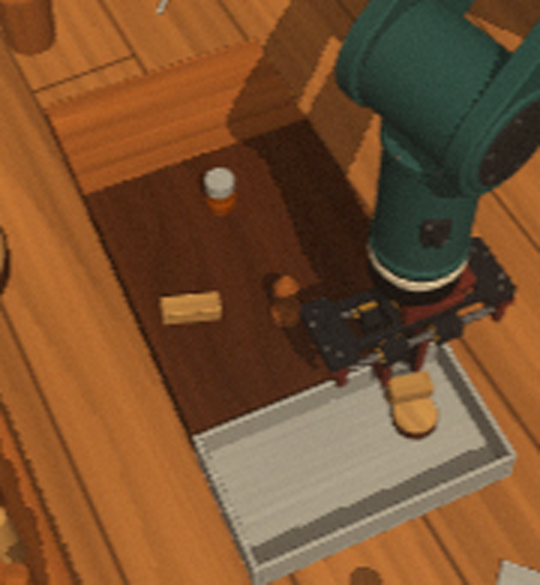

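The step has dropped into the tray, next to or partly on the slice (around (412,400)). I'll check it again once the hand is away. Now to the position behind the stick.

Request:
{"fn": "drive_tool", "kwargs": {"increments": [[185,0,0,1.5,0,0,0],[185,0,0,3,0,0,0],[185,0,0,3,0,0,0],[185,0.9,-1.2,3,0,0,0],[185,1.9,-2.5,3,0,0,0],[185,2.8,-3.7,3,0,0,0],[185,3.8,-5,3,0,0,0],[185,4.7,-6.2,3,0,0,0],[185,4.7,-6.2,3,0,0,0],[185,4.7,-6.2,3,0,0,0],[185,4.7,-6.2,2,0,0,0],[185,4.7,-6.2,1,0,0,0],[185,4.7,-6.2,0.3,0,0,0],[185,4.7,-6.2,0,0,0,0],[185,4.7,-6.2,0,0,0,0]]}}

```text
t: 10.55
position: [630.0, -9.6, 61.4]
eef_rot: [-3.14, 0.074, 0.005]
contact_force: [-0.7, 0.2, -0.1]
grip_width: 0.279
```

```bash
python3 look.py 7
```

```text
10.55 [630.   -9.6  61.4] [-0.7  0.2 -0.1]
```

View pics/scene_7.png

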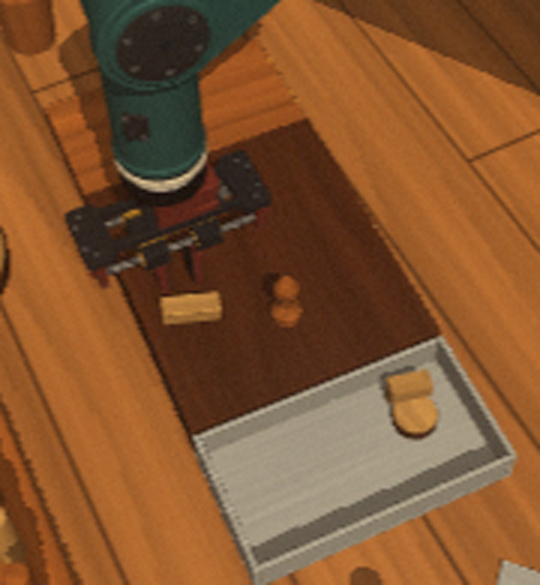

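View pics/top_7.png

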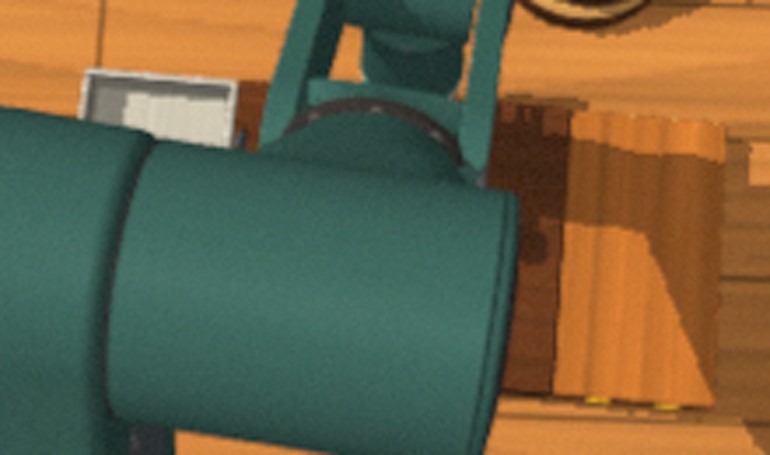

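The pads are behind the stick (191,308) and roughly centred on it. I'll push halfway and check.

Request:
{"fn": "drive_tool", "kwargs": {"increments": [[185,0.08,0.3,0,0,0,0],[185,0.12,0.6,0,0,0,0],[185,0.14,0.9,0,0,0,0],[185,0.16,1.2,0,0,0,0],[185,0.17,1.5,0,0,0,0],[185,0.19,1.8,0,0,0,0],[185,0.2,2.1,0,0,0,0],[185,0.22,2.4,0,0,0,0],[185,0.23,2.7,0,0,0,0]]}}

```text
t: 11.55
position: [638.8, 71.0, 62.5]
eef_rot: [-3.141, 0.076, 0.0]
contact_force: [-0.1, -0.1, -0.2]
grip_width: 0.275
```

```bash
python3 look.py 8
```

```text
11.55 [638.8  71.   62.5] [-0.1 -0.1 -0.2]
```

View pics/scene_8.png

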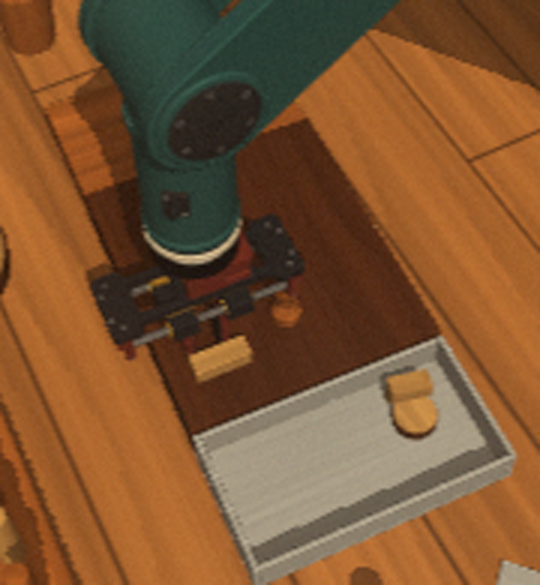

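The stick has squared up against the pads and follows straight. I'll push it over the edge.

Request:
{"fn": "drive_tool", "kwargs": {"increments": [[185,0.02,0.3,0,0,0,0],[185,0.03,0.6,0,0,0,0],[185,0.04,0.9,0,0,0,0],[185,0.06,1.2,0,0,0,0],[185,0.07,1.5,0,0,0,0],[185,0.09,1.8,0,0,0,0],[185,0.1,2.1,0,0,0,0],[185,0.12,2.4,0,0,0,0],[185,0.13,2.7,0,0,0,0],[185,0.15,3,0,0,0,0],[185,0.16,3.3,0,0,0,0],[185,0.16,3.3,0,0,0,0]]}}

```text
t: 12.85
position: [643.6, 170.6, 62.6]
eef_rot: [-3.14, 0.074, -0.0]
contact_force: [0.1, -0.5, 1.3]
grip_width: 0.274
```

```bash
python3 look.py 9
```

```text
12.85 [643.6 170.6  62.6] [ 0.1 -0.5  1.3]
```

View pics/scene_9.png

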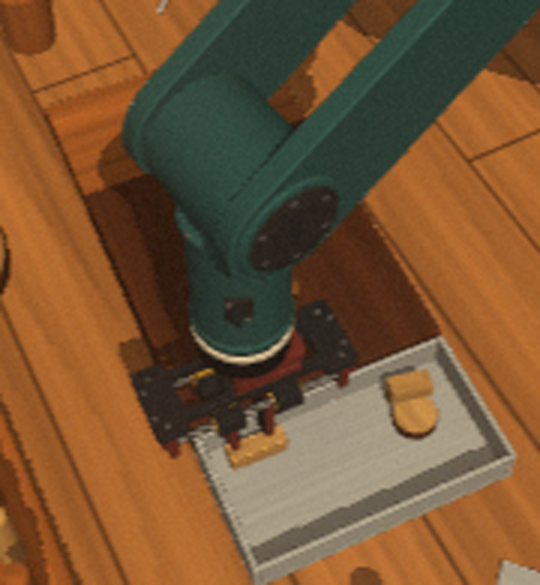

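The stick looks to be in the tray. I'll raise the arm and swing it back to the start side for a clear view.

Request:
{"fn": "drive_tool", "kwargs": {"increments": [[185,0,0,1.5,0,0,0],[185,0,0,3,0,0,0],[185,0,0,4.5,0,0,0],[185,0,0,5.7,0,0,0],[185,-16.7,13.7,5.7,0,0,13.2],[185,-16.7,13.7,5.7,0,0,13.2],[185,-16.7,13.7,5.7,0,0,13.2],[185,-16.7,13.7,5.7,0,0,13.2],[185,-16.7,13.7,5.7,0,0,13.2],[185,-16.7,13.7,5.7,0,0,13.2],[185,-16.7,13.7,5.7,0,0,13.2],[185,-16.7,13.7,5.7,0,0,13.2],[185,-16.7,13.7,5.7,0,0,13.2],[185,-16.7,13.7,5.7,0,0,13.2],[185,-16.7,13.7,5.7,0,0,13.2],[185,-16.7,13.7,5.7,0,0,13.2],[185,-16.7,13.7,5.7,0,0,13.2],[185,-16.7,13.7,5.7,0,0,13.2],[185,-16.7,13.7,5.7,0,0,13.2],[185,-16.7,13.7,5.7,0,0,13.2]]}}

```text
t: 14.95
position: [143.5, 579.3, 233.4]
eef_rot: [2.468, 1.942, -0.001]
contact_force: [0.3, 0.3, 0.1]
grip_width: 0.271
```

```bash
python3 look.py 10
python3 - <<'E'
from h import *
for n in("scene","top"):
    a=pickle.load(open(n+"0.pkl","rb"))["pixels"].astype(int);b=pickle.load(open(n+"_10.pkl","rb"))["pixels"].astype(int)
    m=(abs(a-b).max(2)>45).astype(np.uint8);k,l,st,ce=cv2.connectedComponentsWithStats(m)
    print(n,[(s.tolist()) for s in st[1:] if s[4]>6])
E
```

```text
14.95 [143.5 579.3 233.4] [0.3 0.3 0.1]
scene [[319, 164, 16, 14, 131], [340, 197, 14, 11, 128], [283, 207, 21, 11, 176], [593, 211, 21, 19, 60], [485, 223, 6, 6, 11], [606, 227, 16, 12, 91], [622, 226, 5, 3, 9], [590, 230, 21, 29, 230], [357, 232, 19, 25, 323], [492, 234, 7, 10, 19], [499, 234, 12, 8, 34], [620, 240, 20, 21, 109], [597, 246, 43, 39, 551], [305, 251, 21, 16, 189], [628, 255, 7, 8, 11], [516, 256, 13, 12, 73], [636, 262, 4, 7, 17], [620, 287, 20, 14, 128]]
top [[302, 150, 14, 18, 133], [261, 152, 8, 18, 124], [243, 199, 21, 16, 260], [285, 200, 15, 13, 149], [328, 201, 16, 16, 159], [26, 299, 7, 2, 8], [39, 302, 6, 3, 8], [0, 304, 17, 7, 37], [49, 304, 39, 17, 181], [31, 306, 19, 29, 123], [51, 310, 5, 2, 8], [53, 315, 4, 17, 20], [95, 318, 6, 3, 9], [191, 318, 11, 5, 24], [159, 321, 25, 19, 117], [96, 322, 5, 10, 24], [203, 322, 10, 4, 21], [70, 324, 7, 14, 36], [187, 324, 11, 10, 43], [90, 333, 5, 13, 17], [0, 335, 4, 4, 7], [6, 340, 6, 4, 8], [55, 341, 45, 59, 194], [70, 341, 16, 10, 45], [195, 341, 6, 3, 7], [13, 344, 8, 6, 11], [208, 346, 29, 8, 42], [0, 350, 21, 15, 34], [246, 361, 9, 6, 11], [8, 377, 5, 8, 9]]
```

View pics/scene_10.png

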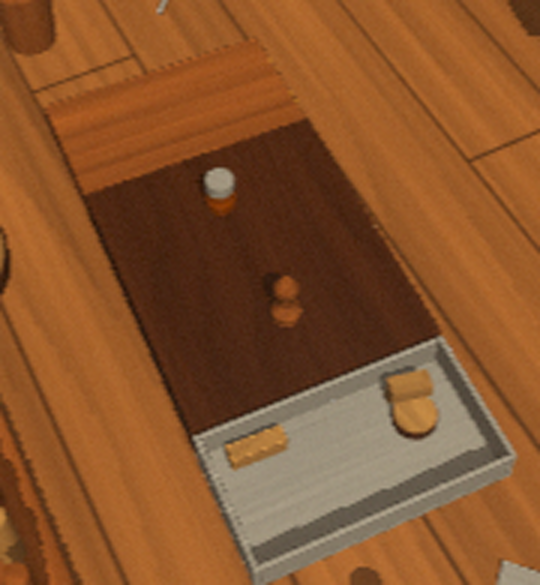

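View pics/top_10.png

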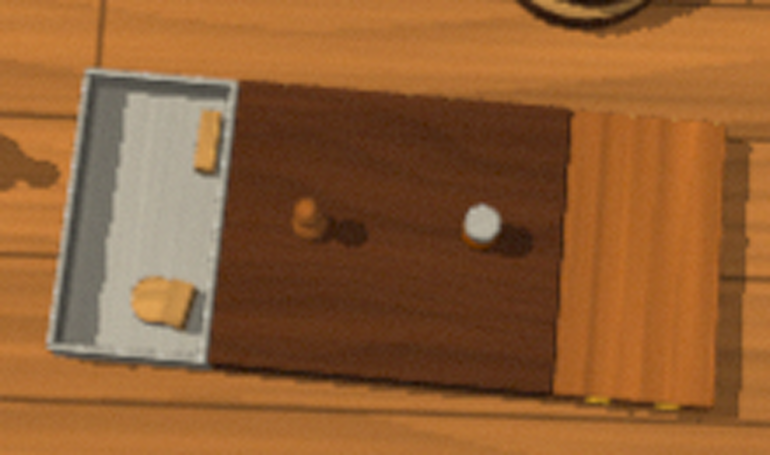

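Run:
```python
from h import *
S=pickle.load(open("scene_10.pkl","rb"));T=pickle.load(open("top_10.pkl","rb"))
f=lambda P:(np.array(P,float)+.5)/3-.5+(230,110)
g=lambda P:(np.array(P,float)+.5)/3.5-.5+(205,120)
np.set_printoptions(precision=1,suppress=True)
# step raised-face: two right/left upper corners, slice centre-ish, stick centre, rim corner ref (far tray/board), tray corner near outer
s=f([(431,372),(388,379),(415,415),(256,443),(514,455),(252,575)]);t=g([(186,327),(196,284),(150,300),(208,141),(50,350),(88,71)])
P=tri(T,t,S,s)
c0=np.array([549.5,0.5]);a=-.048;ex=np.array([np.cos(a),np.sin(a)]);ey=np.array([-ex[1],ex[0]])
for n,p in zip("stepA stepB slice stick rimN rimF".split(),P):
    d=p[:2]-c0-222*ey; print(n,p,"tray",d@ex,d@ey)
```

```text
stepA [459.4 183.2  26.8   9.1] tray -98.73172747359921 -43.79403251991354
stepB [499.5 174.3  31.    3.9] tray -58.27474570695386 -50.774032213565754
slice [488.9 214.7  14.9   2.3] tray -70.82368705032985 -10.955197109597409
stick [637.3 171.8  18.9   0.5] tray 79.43391076789536 -46.7290227716453
rimN [437.2 297.   32.9   0.7] tray -126.39112532220845 68.75799222526675
rimF [698.  284.5  27.8   1.4] tray 134.6710398636648 68.80621750838056
```

All three offcuts are in the tray, below the rim and not moving between views. The picture differences show no change at the stamp, jar, glue, mallet, gouge or spatula. I'll hand in.

Run:
```python
from station import manip
print(manip.hand_in(), manip.observe()['t'])
```

```text
the job is handed in; nothing more can be done
the job is handed in; nothing more can be done
```

I pushed all three offcuts over the tray-side edge with the half-closed fingertips: first the slice, then the step, then the stick. All three dropped into the tray, and I handed the job in at about 15 s of the 58 s. The hand-in gives no verdict.

**Offcuts:** The last pictures, taken with the arm clear, show all three inside the tray. In the tray frame:

| Offcut | x (mm) | y (mm) |
|---|---|---|
| stick | 79 | −47 |
| slice | −71 | −11 |
| step | about −78 | about −45 (raised edge) |

- **Step:** It leans partly on the slice with its top below the rim. It looked the same in two views about 4 s apart.
- **Stick:** I have only one clear view of it in the tray, so its being at rest is not checked over time.

**Other things:** Before-and-after pictures showed no change at the stamp, jar, glue bottle, mallet, gouge or spatula. The wrist force readings at the end of each move stayed below about 2 N.

**Disagreement:** The two cameras together put the tray rim at about 30 mm instead of 44 mm. One step corner also had a 9 mm mismatch between the two views. I therefore judged heights relative to the rim: the step's highest corners came out level with it, so its middle should lie below. The heights are less certain than the positions.

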